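Step the ticket counter to 5 and clip it to its snap hook

ROBOT

A 6-joint arm with a two-finger parallel gripper is mounted at the origin on the work surface. World frame = base frame: x ahead of the robot, y to its left, z up, the work surface at z = 0. Lengths are in mm, angles in rad, forces in N, time in s.
With the tool pointing down it reaches from about 300 to 775 mm from the base axis. Payload 14.6 kg.
Tool frame: the origin (TCP) lies on the centre line of the jaws, within the pads' length; the fingertips stand 8 mm ahead of it and the grasp point (between the pads) lies 11 mm behind it; z points along the fingers, y is the direction in which the jaws open and shut (so a half turn about z gives the same grasp; the last joint's range is limited). The gripper opens to 94 mm and grips with 3 to 60 N. Pads are 16 mm wide; open, the fingers measure 119 mm over their backs; the gripper's body (75 mm by 177 mm) begins 78 mm behind the grasp point.
Start: joints at [-1.187, 0.3, 1.521, -0, 1.321, -0.067], TCP at [239.619, -495.047, 213.446] pointing down, gripper open.
Joint ranges: [-3.03, 3.03], [-0.79, 2.21], [0.23, 2.52], [-1.04, 4.18], [0, 3.07], [-2.55, 2.55]. Speed limits (rad/s): [2.22, 2.22, 2.57, 3.14, 3.14, 3.14].

INTERFACE

Orientations are given as [roll, pitch, yaw] about the fixed x, y, z axes, in that order (R = Rz(yaw) Ry(pitch) Rx(roll)).
In Python, from cell import read_state, cams, manip gives the robot as it stands.
- The arm moves only by the shell command python3 -m handwheel 'ROWS' [OPENING] [FORCE]. ROWS is JSON, a list of rows, each a list of 4 numbers: the shift along the tool's x, y, z in m, then the turn about the tool's z in degrees. In form: [[dx, dy, dz, turn], ...]. A call has 1 to 5 rows; each row is the pose to reach, as a shift and turn from the pose measured when the call began, along the tool's axes at that moment; what a row does not reach only later rows make up. A row lasts 1/8 s, in which the tool goes at most 62.5 mm and 10.7 degrees, less where a joint would pass 70% of its speed; a pose out of reach is approached as far as the arm can. A call with a gripper value outside its range is refused whole. OPENING is the closure, from 0 (fully open) to 1 (shut), set as the call begins (- or left out, the last holds). The fingers move at their own pace and stop on an object; FORCE is the grip in N (left out, the last holds). Time passes only in rows, so rows that repeat a pose let the fingers close. It gives the time, the measured TCP pose, the force and the opening at its end, in the units of the state.
- read_state(): the state, without advancing time (a new reading comes with each control period).
- cams.camera(name): name is "scene" or "top"; returns the picture (384x512x3 uint8, red, green, blue); there is no depth.
- cams.get_calibration(name): a dict with "vertical_fov" (degrees; the focal length in pixels is half the picture's height over the tangent of half this angle, whatever the lens; pixels are square), "cx", "cy" (the principal point, pixels), "dist_coeffs" ([k1, k2, p1, p2, k3] as OpenCV has them; the pictures are not rectified), "R" (3x3) and "t" (3): a world point X has camera coordinates R X + t. Camera axes: x right, y down, z forward; pixel columns grow to the right and rows downward; lengths in mm; the calibration is good to about 2 mm. A picture is of the moment at which its call begins. get_calibration takes no time and is no camera call.
- manip.sign_off(): hands the job in, once; it reports no verdict.
The state is a dict: "clock": time; "joints": joint angles; "qd": joint speeds; "effort": joint torques, N m; "eef_pos": TCP position; "eef_rot": TCP orientation; "wrist_force": force on the tool from outside, world axes, zero at the start; "moment": the same for the moment, N m; "finger_gap": finger opening in mm.
Only numpy, scipy, OpenCV 4.12 (cv2) and the standard library are available. Lean on these libraries where they do the work, as an engineer would, in place of code of your own. Each camera call takes 0.05 s, during which the arm holds its last target. There are 200 camera calls.

TASK

Draw the blue ticket counter out from under the wooden desk riser and, with it standing on the desk, press its red button until the figure 5 (the green face) stands in the window. Then push the steel eye at its front end down past the orange sprung gate of the snap hook, so that the counter stands flat on the desk with the hook's near post through the eye and the gate sprung shut above it, and let go. Leave the other things where they are.

Things in the scene. Friction and masses are not known exactly. Their poses are not given: they have to be found in the camera images.
- counter_case (a point): Front part of the loose counter's blue case (74 long, 50 wide, flat upright sides, 66 high): mid-width, 33 above the counter's flat underside, 17 behind the case's front. The counter is 199 long, 0.4 kg. Its x axis points from black tail to steel eye, y to its left, z up. Along x from here: case -57 to +17, button -40, window -13, eye hole +34, eye's end bar +55, tail -110
- counter_tail (a point): Middle of the counter's black tail handle (36 wide, 42 high, 83 long), 21 above its underside, 110 behind counter_case. At the start only the tail sticks out from the riser, towards the robot, with 45 to 62 mm from here to the riser's front edge; the rest is under its board. Gripped here, the eye is too far out to force the gate: hold the case near the eye for that
- counter_eye (a point): Centre of the hole of the steel eye at the counter's front end. The eye is a level U of 8 mm round bar, 50 wide outside, hole 34 x 34; this point is 14 above the counter's underside, 34 ahead of counter_case
- counter_eye_bar (a point): Middle of the eye's end bar (8 mm round, running across the counter), 21 ahead of counter_eye
- counter_window (a point): Centre of the window in the case's top (24 x 30, a little right of the middle, red mark at its left), 66 above the underside. It shows the upper face of the number drum, read with the eye end as the top of the figure
- button_top (a point): Centre of the top of the red step button (24 across), 84.5 above the counter's underside when up. It goes 16.4 straight down, to 2 above the case's top; sprung: 2 N at first, 5 N at the bottom, up to 8 N while it steps the drum. Each full press and full release steps the drum by one figure (it clicks over at about three quarters of the stroke); the button springs back by itself
- button (a joint): Travel of the button, m: 0 up, 0.0164 fully down
- drum (a joint): Angle of the eight-sided number drum, rad. Faces 21 x 28, black figures 1 to 8 on white, but 5 white on green. Figure n is in the window at (n-1) x 0.7854, so 5 at 3.1416; a press adds 0.7854; after 8 comes 1 (the angle goes on growing). It clicks in at each figure and cannot go back. It starts at 1, 2 or 3 (rarely half-way between: the next press then completes the step)
- riser: Wooden desk riser fixed to the desk: board 220 deep (its x) x 300 wide x 12 thick, underside 98 above the desk, on two side panels 12 thick; open in front (-x) and behind. Origin on the desk under its centre, front edge 110 from it in -x
- hook: Snap-hook stand fixed to the desk. Origin on the desk, mid-hook; x points from near post (nose, 10 thick, x = -24, top 71 high) to far post (spine, 12 thick, x = +28, 82 high). Between them a gap of 41, where the eye's end bar goes down; at the bottom a strip 16 wide, 6 high; a foot 12 high behind. The counter belongs on the -x side, eye pointing to +x
- hook_nose (a point): Upper end of the nose post, on its axis, 66 above the desk, 24 from the hook's origin in its -x. With the counter clipped it stands in the eye's hole, up to 12 off its centre
- gate (a joint): Angle of the orange gate, rad: a bar 6 thick closing the top of the hook from the spine (hinge 66 high, 22 from the origin in +x) to the nose. 0 shut (level), 1.4 fully down; it swings only down and springs shut by itself. The end bar pushed straight down on it needs about 5 to 8 N and passes its end by about 45 below the shut gate
- phone: grey phone with black screen, 145 x 71 x 8, lying on the riser; bystander
- tape: yellow tape roll, 96 across, 24 high, lying on the riser; bystander
- calculator: white pocket calculator, 160 x 100 x 16, on the desk; bystander
- mug: blue mug, 80 across, 90 high; bystander
- driver: screwdriver lying along the middle of the desk between riser and hook stand; bystander
- parts_tray: blue open tray, 120 x 160 x 30, near the robot on its right; bystander
Mind the look-alikes: they are no part of the job. What is shaped like the part that bears counter_case but pink is not meant.

How it is judged:
By the outcome, as a careful person would: the job done as asked, in the order asked, and still so for the second after the job is handed in, with the robot touching nothing.
It also fails if it takes over 66 s, if anything falls off the work surface, if the arm or the gripper's body presses on something with over 40 N, if the wrist force passes 120 N, or if a joint passes its speed limit or range.

## Working session

There is one attempt and no reset: what is moved stays moved. The work goes in short steps, Python scripts to look and compute and a shell command to move; the robot and the scene stay as the last step left them, time stands still between calls to the robot, and variables do not carry over. Pictures are saved under pics/ and viewed, about 8 in all and at most 12, crops included, and the job is handed in when it is done.

```bash
mkdir -p pics; ls; cat > h.py <<'E'
import numpy as np, cv2
from cell import read_state, cams, manip
def cal(n):
    c=cams.get_calibration(n); f=192/np.tan(np.radians(c["vertical_fov"])/2)
    K=np.array([[f,0,c["cx"]],[0,f,c["cy"]],[0,0,1]]); return K,np.array(c["dist_coeffs"],float),np.array(c["R"],float),np.array(c["t"],float)
def ray(n,uv):
    K,d,R,t=cal(n); p=cv2.undistortPoints(np.array([[uv]],float),K,d)[0,0]
    return -R.T@t, R.T@np.array([p[0],p[1],1])
def onz(n,uv,z):
    o,v=ray(n,uv); return o+v*(z-o[2])/v[2]
def proj(n,X):
    K,d,R,t=cal(n); return cv2.projectPoints(np.array(X,float).reshape(-1,3),cv2.Rodrigues(R)[0],t,K,d)[0].reshape(-1,2)
def pic(n,name,crop=None,s=1):
    im=cams.camera(n)[:,:,::-1].copy(); cv2.imwrite(f"pics/{name}_raw.png",im)
    if crop: x0,y0,x1,y1=crop; im=im[y0:y1,x0:x1]
    cv2.imwrite(f"pics/{name}.png",cv2.resize(im,None,fx=s,fy=s,interpolation=cv2.INTER_CUBIC)); 
E
python3 - <<'E'
from h import *
a=cams.camera("scene")[:,:,::-1];b=cams.camera("top")[:,:,::-1]
cv2.imwrite("pics/a_scene.png",a);cv2.imwrite("pics/a_top.png",b)
for n in("scene","top"):
  K,d,R,t=cal(n);print(n,K[0,0],d,-R.T@t,R[2])
print(read_state())
E
```

```text
pics
scene 422.76010021428806 [0.05384321 0.         0.         0.         0.        ] [1209.06461313 -736.75876974 1010.50176006] [-0.48822047  0.5380992  -0.68708808]
top 403.3845965994528 [0.02140406 0.         0.         0.         0.        ] [ 297.70262346   -3.39539149 1486.26202455] [ 0.17915605 -0.00615381 -0.98380142]
{'clock': 0.1, 'joints': array([-1.18657580e+00,  3.00406126e-01,  1.52151459e+00, -2.50900058e-06,
        1.32067666e+00, -6.65785523e-02]), 'qd': array([ 0.00066021, -0.00056141, -0.00081131, -0.00063956, -0.00054229,
       -0.00194485]), 'effort': array([ 1.78939597e-03, -5.32644510e+01, -3.53283763e+01,  7.09600816e-02,
        2.34990427e-02, -2.72290589e-05]), 'eef_pos': array([ 239.55151212, -494.84670428,  212.95008716]), 'eef_rot': array([-3.14059000e+00, -6.44183768e-05,  4.50799674e-01]), 'wrist_force': array([0.61566107, 0.88782807, 0.36030747]), 'moment': array([ 0.0464341 , -0.03083388, -0.00854368]), 'finger_gap': 94.31574455265121}
```

View pics/a_scene.png

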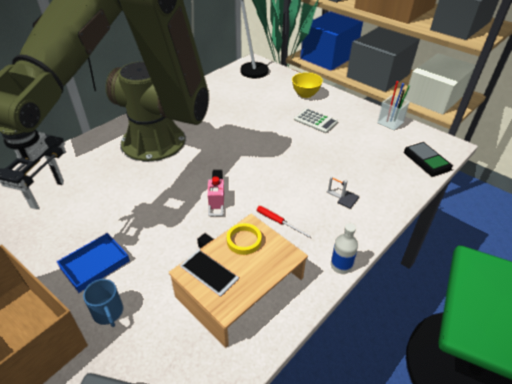

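View pics/a_top.png

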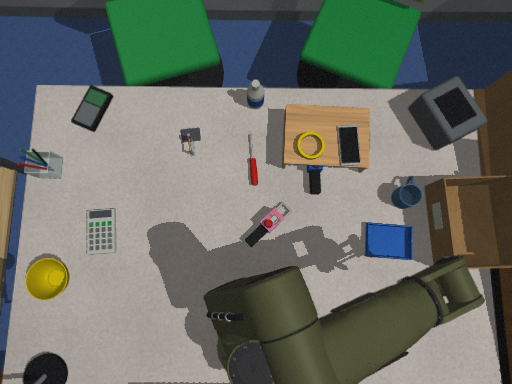

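The top view shows the pink look-alike counter at (268,223). The black tail with a blue case, at (314,180), sticks out from under the riser (285–370, 105–168), so that is the counter meant. The hook stand is at (190,140) and the screwdriver at (253,160). I'll enlarge the tail and hook to confirm.

```bash
python3 - <<'E'
from h import *
b=cv2.imread("pics/a_top.png");a=cv2.imread("pics/a_scene.png")
def c(im,x,y,w,h,W,H): return cv2.resize(im[y:y+h,x:x+w],(W,H),interpolation=cv2.INTER_CUBIC)
out=np.vstack([np.hstack([c(b,280,150,50,50,400,300) if 0 else c(b,285,155,48,36,400,300),c(b,170,120,48,36,400,300)]),
 np.hstack([c(a,185,225,48,36,400,300),c(a,315,172,48,36,400,300)])])
cv2.imwrite("pics/b.png",out)
# riser corners top z=110
for uv in[(285,105),(369,108),(369,168),(285,163)]: print(uv,onz("top",uv,110).round(0))
hsv=cv2.cvtColor(b,cv2.COLOR_BGR2HSV)
m=((hsv[...,0]>5)&(hsv[...,0]<22)&(hsv[...,1]>110)&(hsv[...,2]>90)).astype(np.uint8);m[:, :275]=0;m[:,380:]=0;m[180:]=0
r=cv2.minAreaRect(cv2.findNonZero(m));print("riser",r);P=[onz("top",p,110) for p in cv2.boxPoints(r)];print(np.round(P))
m=(b.max(2)<60).astype(np.uint8);m[:160]=0;m[200:]=0;m[:,:300]=0;m[:,330:]=0
print(r:=cv2.minAreaRect(cv2.findNonZero(m)));print(np.round([onz("top",p,42) for p in cv2.boxPoints(r)]))
E
```

```text
(285, 105) [ 832. -109.  110.]
(369, 108) [ 823. -410.  110.]
(369, 168) [ 603. -401.  110.]
(285, 163) [ 618. -108.  110.]
riser ((326.85888671875, 135.7841339111328), (85.09405517578125, 59.37766647338867), 2.6630008220672607)
[[ 616. -100.  110.]
 [ 835. -111.  110.]
 [ 823. -416.  110.]
 [ 605. -397.  110.]]
((314.2352600097656, 179.05882263183594), (28.37770652770996, 10.73751163482666), 85.60128784179688)
[[ 626. -196.   42.]
 [ 629. -236.   42.]
 [ 524. -241.   42.]
 [ 521. -203.   42.]]
```

View pics/b.png

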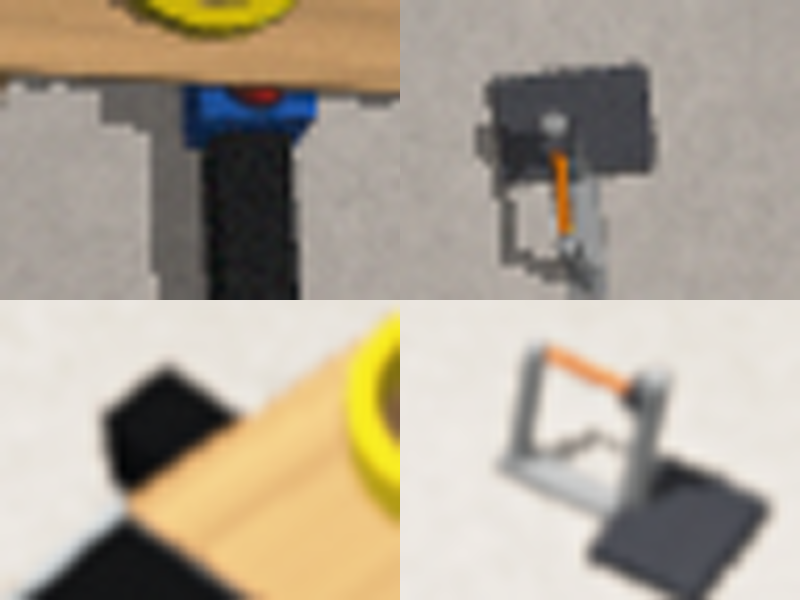

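This crop confirms that the part under the board is blue with a red button. In top pixels, the hook nose is at about (190,149.4) and the spine at (188.6,135). In scene pixels, the nose is at (331.8,178) and the spine at (345.6,181).

```bash
cat >> h.py <<'E'
def tri(u,v):
    A=[];bb=[]
    for n,p in(("top",u),("scene",v)):
        o,d=ray(n,p);d/=np.linalg.norm(d);M=np.eye(3)-np.outer(d,d);A.append(M);bb.append(M@o)
    return np.linalg.lstsq(np.vstack(A),np.hstack(bb),rcond=None)[0]
E
python3 - <<'E'
from h import *
print("nose",tri((190,149.2),(331.8,178)),onz("top",(190,149.2),71),onz("scene",(331.8,178),71))
print("spine",tri((188.6,135),(345.6,181)),onz("top",(188.6,135),82),onz("scene",(345.6,181),82))
b=cv2.imread("pics/a_top.png");hsv=cv2.cvtColor(b,cv2.COLOR_BGR2HSV)
m=((hsv[...,0]>5)&(hsv[...,0]<20)&(hsv[...,1]>150)).astype(np.uint8);m[:120]=0;m[165:]=0;m[:,:175]=0;m[:,205:]=0
p=cv2.findNonZero(m)[:,0];print(p.T)
l=cv2.fitLine(p.astype(np.float32),2,0,.01,.01).ravel();print(l)
for r in(p[:,1].min()-.5,p[:,1].max()+.5): print(onz("top",(l[2]+l[0]/l[1]*(r-l[3]),r),69))
# foot corners z=12
m=((b.max(2)<100)).astype(np.uint8);m[:122]=0;m[142:]=0;m[:,:178]=0;m[:,204:]=0
r=cv2.minAreaRect(cv2.findNonZero(m));print(np.round([onz("top",q,12) for q in cv2.boxPoints(r)]))
print("case rear",onz("top",(314.5,172.4),42))
E
```

```text
nose [680.33836317 236.46362438  60.34549096] [675.30952452 232.67218376  71.        ] [687.7491945  228.25369556  71.        ]
spine [729.88965879 241.1846883   73.87377538] [725.15484329 237.78778926  82.        ] [735.54614096 235.48191762  82.        ]
[[188 189 188 189 188 189 189 189 189 189 189 189 189 190]
 [138 138 139 139 140 140 141 142 143 144 145 146 147 147]]
[1.0292636e-01 9.9468899e-01 1.8885715e+02 1.4207143e+02]
[719.6686309 240.4573242  69.       ]
[682.17103003 235.33512013  69.        ]
[[774. 280.  12.]
 [774. 211.  12.]
 [723. 210.  12.]
 [723. 278.  12.]]
case rear [ 599.6134821  -220.48925484   42.        ]
```

```bash
python3 -m handwheel '[[0,0,0,0]]' 0 10; python3 -c "
import numpy as np
from scipy.spatial.transform import Rotation as R
from h import read_state
s=read_state();M=R.from_euler('xyz',s['eef_rot']).as_matrix();print(M.round(3), (M.T@(np.array([545,-221,180])-s['eef_pos'])).round(1))"
```

```text
clock: 0.22
eef_pos: [239.5, -494.7, 212.7]
eef_rot: [-3.14, -0.0, 0.451]
wrist_force: [0.3, 0.4, -0.2]
finger_gap: 94.5
[[ 0.9    0.436 -0.001]
 [ 0.436 -0.9    0.002]
 [ 0.    -0.002 -1.   ]] [ 394.2 -113.2   32.9]
```

```bash
python3 -m handwheel '[[0.05,-0.014,0,5],[0.1,-0.029,0,10],[0.15,-0.043,0,15],[0.2,-0.057,0,20],[0.25,-0.072,0.01,22.8]]'; cat > go.py <<'E'
import sys,numpy as np
from scipy.spatial.transform import Rotation as R
from cell import read_state
# target x y z yaw(deg) -> tool shift mm, turn deg
s=read_state();M=R.from_euler('xyz',s['eef_rot']).as_matrix();g=list(map(float,sys.argv[1:]))
yaw=np.degrees(np.arctan2(M[1,0],M[0,0]));print("shift",(M.T@(np.array(g[:3])-s['eef_pos'])).round(1),"turn",round((yaw-g[3]+90)%180-90,1),"yaw",yaw.round(1),"tilt",M[:,2].round(3),"j6",s['joints'][5].round(2))
E
python3 go.py 545 -221 100 3
```

```text
clock: 0.85
eef_pos: [434.4, -319.9, 203.2]
eef_rot: [-3.141, -0.0, 0.051]
wrist_force: [0.2, -0.7, 0.2]
finger_gap: 94.0
shift [115.4 -93.1 103.3] turn -0.1 yaw 2.9 tilt [ 0.     0.001 -1.   ] j6 0.82
```

```bash
python3 -m handwheel '[[0.04,-0.03,0,0],[0.08,-0.065,0.03,0],[0.115,-0.093,0.07,0],[0.115,-0.093,0.1,0],[0.115,-0.093,0.1,0]]'; python3 go.py 545 -221 14 3; python3 - <<'E'
from h import *
pic("scene","c1",(150,180,310,300),5)
E
```

```text
clock: 1.48
eef_pos: [543.7, -220.3, 101.2]
eef_rot: [-3.139, 0.004, 0.051]
wrist_force: [-0.3, -0.0, -0.2]
finger_gap: 94.2
shift [ 1.6  1.  87.2] turn -0.1 yaw 2.9 tilt [-0.004  0.003 -1.   ] j6 1.07
```

View pics/c1.png

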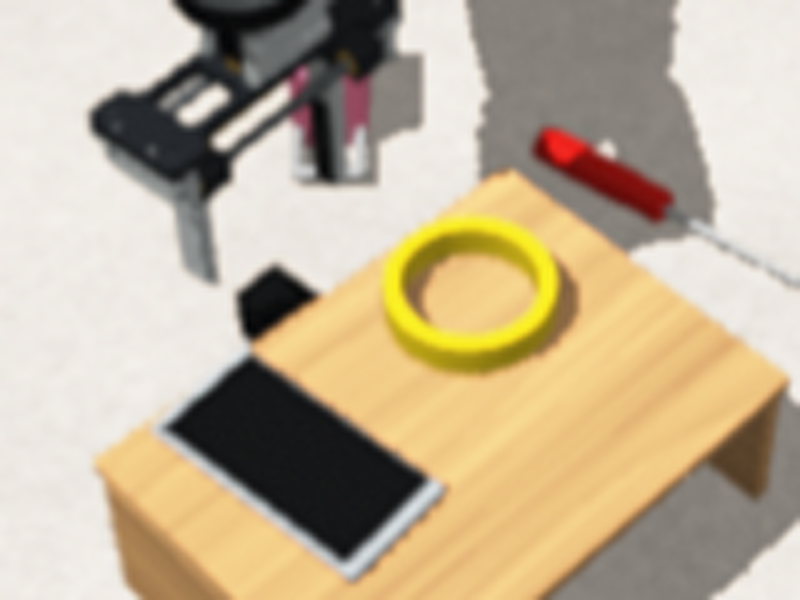

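The jaws straddle the tail, with riser, tape and phone clear. Next I'll go down and grip.

```bash
python3 -m handwheel '[[0.001,0.001,0.03,0],[0.001,0.001,0.06,0],[0.001,0.001,0.085,0],[0.001,0.001,0.085,0]]';python3 -m handwheel '[[0,0,0,0],[0,0,0,0],[0,0,0,0],[0,0,0,0],[0,0,0,0]]' 1 30; python3 -m handwheel '[[0,0,0,0],[0,0,0,0]]'; python3 go.py 400 -229 16 3
```

```text
clock: 2.02
eef_pos: [545.0, -222.5, 18.5]
eef_rot: [-3.14, 0.001, 0.05]
wrist_force: [0.0, 0.2, 0.4]
finger_gap: 93.7
clock: 2.65
eef_pos: [545.0, -222.5, 18.6]
eef_rot: [-3.14, 0.001, 0.05]
wrist_force: [0.8, 0.4, -0.4]
finger_gap: 47.6
clock: 2.9
eef_pos: [545.0, -222.5, 18.6]
eef_rot: [-3.14, 0.001, 0.05]
wrist_force: [-0.6, -0.8, -0.1]
finger_gap: 35.6
shift [-145.2   -0.7    2.8] turn -0.2 yaw 2.8 tilt [-0.001  0.001 -1.   ] j6 1.07
```

```bash
python3 -m handwheel '[[-0.01,0,-0.001,0],[-0.03,0,-0.001,0],[-0.05,0,-0.001,0],[-0.07,0,-0.001,0],[-0.09,0,-0.001,0]]';python3 -m handwheel '[[-0.02,0,0,0],[-0.04,0,0,0],[-0.06,0,0,0],[-0.06,0,0.001,0],[-0.06,0,0.001,0]]'; python3 -m handwheel '[[0,0,0,0],[0,0,0,0],[0,0,0,0],[0,0,0,0]]' 0; python3 -m handwheel '[[0,0,-0.04,0],[0,0,-0.08,0],[-0.03,0,-0.12,0],[-0.06,0,-0.12,0],[-0.1,0,-0.12,0]]'; python3 - <<'E'
from h import *
pic("top","d1",(240,140,360,230),6)
E
```

```text
clock: 3.52
eef_pos: [453.5, -226.7, 19.3]
eef_rot: [-3.139, 0.003, 0.05]
wrist_force: [0.1, -0.1, -4.4]
finger_gap: 35.3
clock: 4.15
eef_pos: [393.7, -229.7, 18.6]
eef_rot: [-3.14, 0.003, 0.049]
wrist_force: [-1.5, 0.9, -2.0]
finger_gap: 35.9
clock: 4.65
eef_pos: [393.8, -229.7, 18.7]
eef_rot: [-3.14, 0.002, 0.049]
wrist_force: [-0.3, 0.2, -0.1]
finger_gap: 72.4
clock: 5.28
eef_pos: [293.6, -234.9, 139.3]
eef_rot: [-3.14, 0.002, 0.05]
wrist_force: [0.2, -1.1, 0.0]
finger_gap: 94.2
```

View pics/d1.png

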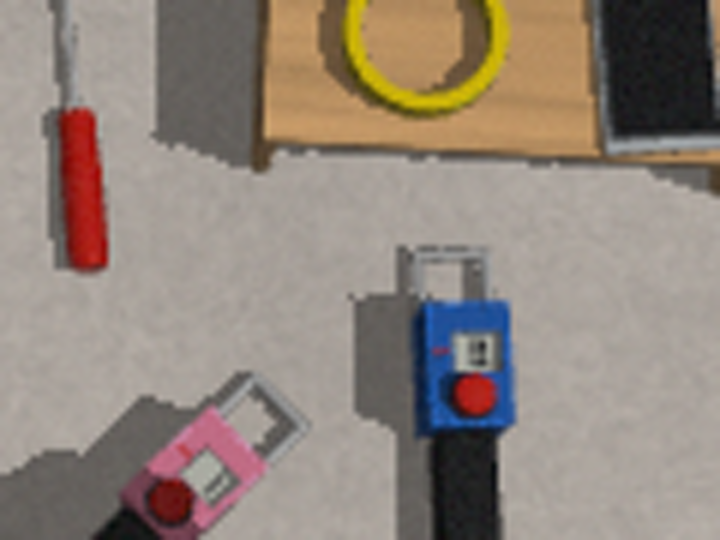

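The counter now stands clear of the riser (about 312–325, 181–230). The window is at (319.7,198.3) and shows a white face, likely 2. The button is at (319.2,205.8). I'll measure both precisely.

```bash
cat > meas.py <<'E'
from h import *
def blob(b,f):
    h=cv2.cvtColor(b,cv2.COLOR_BGR2HSV); m=f(h[...,0].astype(int),h[...,1],h[...,2]).astype(np.uint8)
    n,l,s,c=cv2.connectedComponentsWithStats(m); return m,n,l,s,c
def red(H,S,V): return ((H<6)|(H>174))&(S>170)&(V>110)
def blue(H,S,V): return (H>105)&(H<125)&(S>150)&(V>90)
E
python3 - <<'E'
from meas import *
b=cv2.imread("pics/d1_raw.png");b[:,:280]=0;b[:180]=0;b[220:]=0;b[:,340:]=0
m,n,l,s,c=blob(b,red)
for i in range(1,n): print("red",s[i],c[i],onz("top",c[i],84.5).round(1))
m,n,l,s,c=blob(b,blue);i=1+s[1:,4].argmax();print(s[i])
r=cv2.minAreaRect(cv2.findNonZero((l==i).astype(np.uint8)));print(r);print(np.round([onz("top",p,66) for p in cv2.boxPoints(r)],1))
x=cv2.resize(cv2.imread("pics/d1_raw.png")[190:208,308:332],None,fx=16,fy=16,interpolation=cv2.INTER_CUBIC)
cv2.imwrite("pics/d2.png",x)
E
python3 go.py 435 -228 120 3
```

```text
red [316 202   6   7  32] [318.71875 205.1875 ] [ 473.7 -226.7   84.5]
[310 190  15  21 155]
((317.0, 200.0), (20.0, 14.0), 90.0)
[[ 530.3 -199.6   66. ]
 [ 530.7 -249.6   66. ]
 [ 459.1 -248.    66. ]
 [ 458.7 -198.5   66. ]]
shift [145.    1.   18.1] turn -0.1 yaw 2.9 tilt [-0.004  0.002 -1.   ] j6 0.74
```

```bash
python3 -m handwheel '[[0.05,0,0,0],[0.1,0,0,0],[0.15,0.001,0,0],[0.18,0.001,0,0],[0.18,0.001,0,0]]' 1 30; python3 -m handwheel '[[0,0,0,0],[0,0,0,0],[0,0,0,0]]'; python3 go.py 473 -226 95 3
```

```text
clock: 5.95
eef_pos: [471.1, -225.9, 137.4]
eef_rot: [-3.139, 0.004, 0.051]
wrist_force: [-0.4, 0.5, 0.7]
finger_gap: 47.2
clock: 6.32
eef_pos: [470.7, -226.1, 137.6]
eef_rot: [-3.139, 0.004, 0.051]
wrist_force: [0.2, -0.6, -0.3]
finger_gap: 17.8
shift [ 2.5  0.2 42.6] turn -0.1 yaw 2.9 tilt [-0.004  0.002 -1.   ] j6 1.0
```

```bash
python3 -m handwheel '[[0.002,0,0.02,0],[0.002,0,0.043,0],[0.002,0,0.043,0]]';  python3 -m handwheel '[[0,0,0.006,0],[0,0,0.012,0],[0,0,0.018,0],[0,0,0.019,0],[0,0,0.019,0]]'; python3 go.py 473 -226 76 3
```

```text
clock: 6.7
eef_pos: [471.8, -225.7, 93.8]
eef_rot: [-3.138, 0.006, 0.05]
wrist_force: [1.1, 0.8, 0.5]
finger_gap: 0.2
clock: 7.32
eef_pos: [472.4, -226.1, 76.3]
eef_rot: [-3.139, 0.003, 0.05]
wrist_force: [-0.5, 0.9, 11.1]
finger_gap: 0.8
shift [ 0.6 -0.1  0.3] turn -0.1 yaw 2.9 tilt [-0.004  0.002 -1.   ] j6 1.0
```

```bash
python3 -m handwheel '[[0,0,-0.01,0],[0,0,-0.021,0],[0,0,-0.025,0],[0,0,-0.025,0]]'; python3 - <<'E'
from h import *
w=proj("scene",[500,-226,66])[0];v=proj("top",[500,-226,66])[0];print(w,v)
a=cams.camera("scene")[:,:,::-1];b=cams.camera("top")[:,:,::-1]
f=lambda im,p:cv2.resize(im[int(p[1])-15:int(p[1])+15,int(p[0])-20:int(p[0])+20],None,fx=10,fy=10,interpolation=cv2.INTER_CUBIC)
d=cv2.imread("pics/d1_raw.png")
cv2.imwrite("pics/e1.png",np.vstack([np.hstack([f(a,w),f(b,v)]),np.hstack([f(d,v),f(d,v)])]))
E
```

```text
clock: 7.82
eef_pos: [472.5, -226.1, 101.4]
eef_rot: [-3.139, 0.003, 0.05]
wrist_force: [-0.3, 0.6, -0.1]
finger_gap: 0.6
[192.4168508  224.35207891] [317.55398317 198.47887563]
```

View pics/e1.png

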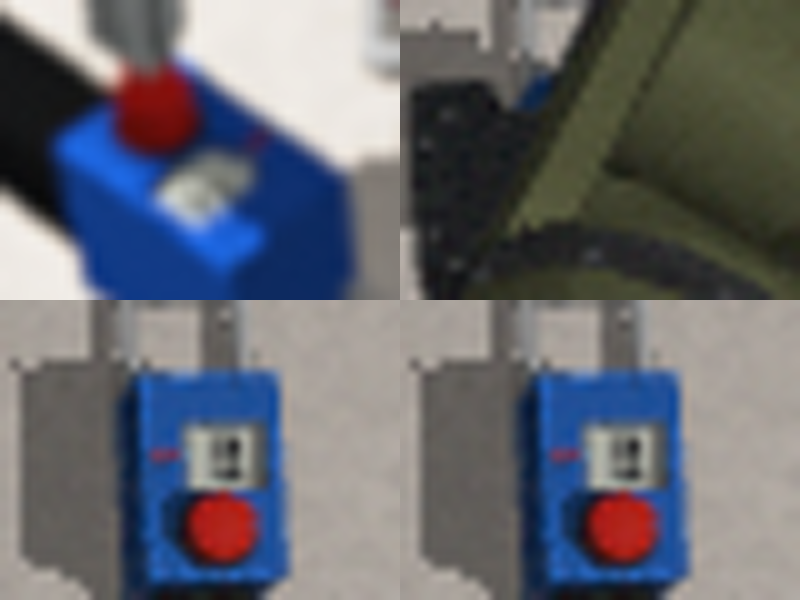

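The scene view shows the button and a still-white window at about (192,222). I'll keep pressing and check for green numerically after each release.

```bash
cat > green.py <<'E'
from h import *
a=cams.camera("scene")[:,:,::-1].copy()
import time; cv2.imwrite(f"pics/g{int(time.time())}.png",a)
c=a[212:232,180:206];h=cv2.cvtColor(c,cv2.COLOR_BGR2HSV)
g=(h[...,0]>40)&(h[...,0]<90)&(h[...,1]>70);wh=(h[...,1]<60)&(h[...,2]>110);print("green",g.sum(),"white",wh.sum())
E
python3 -m handwheel '[[0,0,0.01,0],[0,0,0.019,0],[0,0,0.025,0],[0,0,0.0255,0],[0,0,0.0255,0]]'; python3 -m handwheel '[[0,0,-0.01,0],[0,0,-0.021,0],[0,0,-0.0255,0],[0,0,-0.0255,0]]'; python3 green.py
```

```text
clock: 8.55
eef_pos: [472.6, -226.2, 76.2]
eef_rot: [-3.14, 0.003, 0.05]
wrist_force: [-2.4, 1.7, 16.6]
finger_gap: 0.3
clock: 9.05
eef_pos: [472.6, -226.2, 101.7]
eef_rot: [-3.14, 0.003, 0.05]
wrist_force: [-0.1, -0.8, 0.2]
finger_gap: 0.6
green 34 white 160
```

```bash
python3 - <<'E'
import cv2,glob
a=cv2.imread(sorted(glob.glob("pics/g1*.png"))[-1])
cv2.imwrite("pics/f1.png",cv2.resize(a[207:237,172:212],None,fx=15,fy=15,interpolation=cv2.INTER_CUBIC))
E
```

```text
(no output)
```

View pics/f1.png

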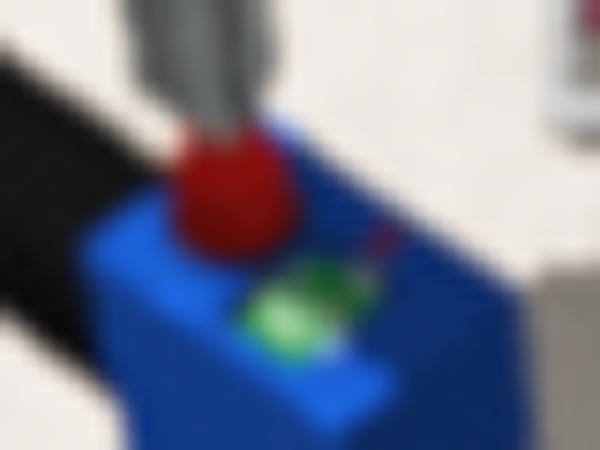

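The window is full green (5), so the drum had started at 3 and two presses did it. Next I'll regrip on the case near the eye.

```bash
python3 -m handwheel '[[0,0,-0.02,0],[0.02,-0.001,-0.02,0],[0.046,-0.001,-0.02,0],[0.046,-0.001,-0.02,0],[0.046,-0.001,-0.02,0]]' 0; python3 go.py 519 -224.5 26 3; python3 - <<'E'
from h import *
pic("scene","k",(130,150,290,270),5)
E
```

```text
clock: 9.72
eef_pos: [517.7, -222.7, 120.7]
eef_rot: [-3.139, 0.004, 0.051]
wrist_force: [-0.7, 0.6, -1.2]
finger_gap: 47.2
shift [ 1.6  2.1 94.7] turn -0.1 yaw 2.9 tilt [-0.005  0.003 -1.   ] j6 1.05
```

View pics/k.png

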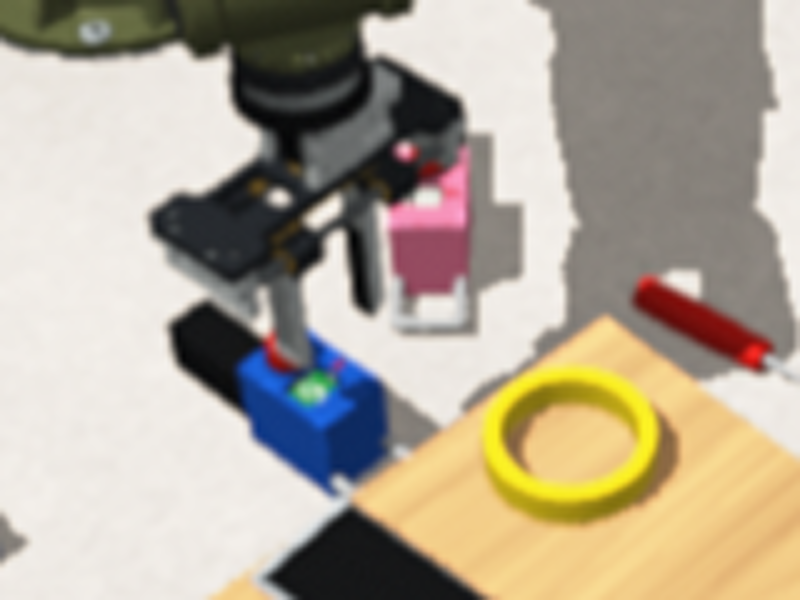

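The jaws are still opening above the green-windowed case, and the surroundings are clear. I'll wait, descend and grip.

```bash
python3 -m handwheel '[[0.0015,0.002,0,0],[0.0015,0.002,0,0],[0.0015,0.002,0,0],[0.0015,0.002,0.02,0]]'; python3 -m handwheel '[[0,0,0.03,0],[0,0,0.06,0],[0,0,0.074,0],[0,0,0.074,0]]';python3 -m handwheel '[[0,0,0,0],[0,0,0,0],[0,0,0,0],[0,0,0,0],[0,0,0,0]]' 1 60; python3 -m handwheel '[[0,0,0,0],[0,0,0,0]]';python3 -m handwheel '[[0,0,-0.01,0],[0,0,-0.03,0],[0,0,-0.06,0],[0,0,-0.09,0],[0,0,-0.1,0]]'; python3 go.py 500 -200 150 6
```

```text
clock: 10.28
eef_pos: [519.8, -225.1, 101.9]
eef_rot: [-3.14, 0.002, 0.05]
wrist_force: [0.2, 0.4, -0.2]
finger_gap: 91.1
clock: 10.78
eef_pos: [519.5, -224.9, 27.6]
eef_rot: [-3.14, 0.003, 0.05]
wrist_force: [0.3, -0.7, -0.5]
finger_gap: 94.3
clock: 11.4
eef_pos: [519.6, -225.0, 27.7]
eef_rot: [-3.14, 0.003, 0.05]
wrist_force: [-0.6, -0.1, 1.5]
finger_gap: 49.6
clock: 11.65
eef_pos: [519.6, -225.0, 27.7]
eef_rot: [-3.14, 0.002, 0.05]
wrist_force: [0.1, 0.2, 0.3]
finger_gap: 49.3
clock: 12.28
eef_pos: [520.3, -225.3, 129.5]
eef_rot: [-3.141, 0.0, 0.05]
wrist_force: [-0.2, 0.7, -4.4]
finger_gap: 49.7
shift [-19.  -26.3 -20.4] turn -3.1 yaw 2.9 tilt [-0.  0. -1.] j6 1.05
```

```bash
python3 -m handwheel '[[-0.02,0,-0.02,0],[-0.04,-0.02,-0.03,0],[-0.05,-0.06,-0.035,0],[-0.045,-0.11,-0.035,0],[-0.03,-0.16,-0.035,0]]'; python3 -m handwheel '[[0.02,-0.05,0,0],[0.04,-0.1,0,0],[0.06,-0.15,0,0],[0.08,-0.2,0,0],[0.1,-0.245,0,0]]'; python3 go.py 600 228 160 6
```

```text
clock: 12.9
eef_pos: [481.7, -65.7, 164.2]
eef_rot: [-3.141, 0.001, 0.049]
wrist_force: [0.4, -1.1, -3.3]
finger_gap: 49.7
clock: 13.52
eef_pos: [569.5, 185.7, 163.3]
eef_rot: [-3.141, 0.002, 0.05]
wrist_force: [0.0, -2.0, -3.8]
finger_gap: 49.6
shift [ 32.6 -40.7   3.3] turn -3.2 yaw 2.8 tilt [-0.002  0.    -1.   ] j6 1.77
```

```bash
python3 -m handwheel '[[0.01,-0.02,0,-1.5],[0.02,-0.041,0.003,-3.7],[0.025,-0.041,0.003,-3.7],[0.025,-0.041,0.003,-3.7]]'; python3 - <<'E'
from h import *
a=cams.camera("scene")[:,:,::-1];b=cams.camera("top")[:,:,::-1]
cv2.imwrite("pics/l_s.png",a);cv2.imwrite("pics/l_t.png",b)
f=lambda im,x,y,w,h,W,H:cv2.resize(im[y:y+h,x:x+w],(W,H),interpolation=cv2.INTER_CUBIC)
cv2.imwrite("pics/l.png",np.hstack([f(a,285,130,80,90,533,600),f(b,175,120,40,90,267,600)]))
E
```

```text
clock: 14.02
eef_pos: [592.3, 227.3, 159.6]
eef_rot: [3.141, 0.003, 0.113]
wrist_force: [-0.6, -0.4, -5.1]
finger_gap: 49.6
```

View pics/l.png

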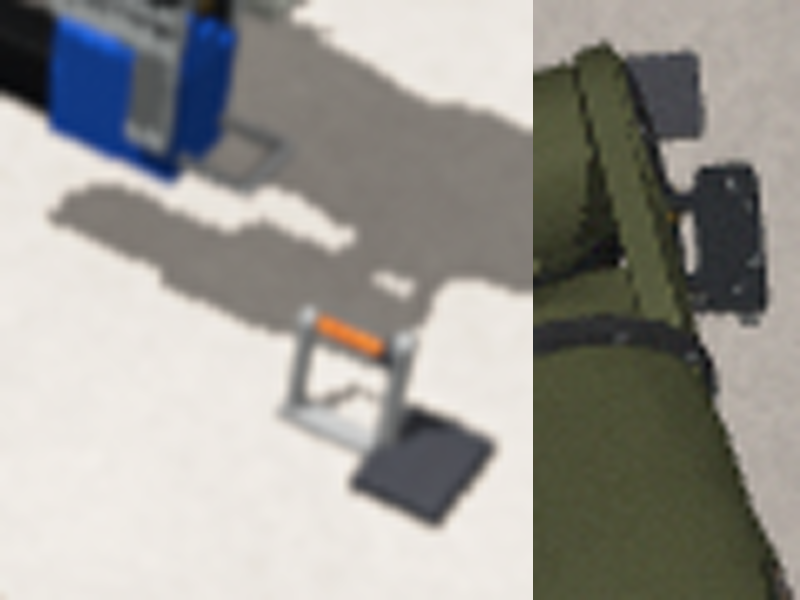

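```bash
python3 - <<'E'
from h import *
print("bar pred",proj("scene",[640.5,232.8,146]),"obs 324.5,155.6")
c,s=np.cos(.113),np.sin(.113)
for l in(-25,25): print(l,proj("scene",[640.5-s*l,232.8+c*l,146]), "obs",[(235,190),(292,152)])
o=onz("scene",(324.5,155.6),146);print("bar obs onz",o)
for uv,z in[((331.2,176.9),71),((345.5,181),82),((285+292/6.663,130+408/6.667),3)]: print(onz("scene",uv,z))
# nose from various hypotheses
for X in([677,233,71],[682,232,71],[727,238,82],[732,237,82]): print(X,proj("scene",X),proj("top",X))
E
```

```text
bar pred [[323.78112382 153.74830295]] obs 324.5,155.6
-25 [[319.99113201 157.58973387]] obs [(235, 190), (292, 152)]
25 [[327.49473504 149.9848429 ]] obs [(235, 190), (292, 152)]
bar obs onz [647.9576391  226.43007417 146.        ]
[683.05271974 231.49585325  71.        ]
[735.30648644 235.25867704  82.        ]
[682.45117538 233.80823045   3.        ]
[677, 233, 71] [[329.97059185 175.87423926]] [[189.9261162  148.74572189]]
[682, 232, 71] [[331.02756575 176.68630851]] [[190.25362301 147.40822636]]
[727, 238, 82] [[343.83641589 179.44622189]] [[188.5598561  134.50684662]]
[732, 237, 82] [[344.94749646 180.28354507]] [[188.88834944 133.17585898]]
```

```bash
python3 go.py 654 232.4 110 6.5; python3 -m handwheel '[[0.02,0,0,0],[0.04,0.001,0,0],[0.06,0.002,0.02,0],[0.062,0.002,0.05,0],[0.062,0.002,0.05,0]]';python3 -m handwheel '[[0,0,0,0]]'; python3 go.py 654 232.4 110 6.5; python3 - <<'E'
from h import *
pic("scene","m",(310,145,370,190),13)
E
```

```text
shift [62.1  1.7 49.9] turn -0.0 yaw 6.5 tilt [-0.003 -0.    -1.   ] j6 1.77
clock: 14.75
eef_pos: [652.9, 231.1, 107.5]
eef_rot: [3.141, 0.007, 0.112]
wrist_force: [-0.7, -0.1, -3.6]
finger_gap: 50.0
clock: 14.88
eef_pos: [653.2, 231.0, 109.2]
eef_rot: [3.141, 0.006, 0.112]
wrist_force: [-0.1, 0.5, -3.4]
finger_gap: 49.7
shift [ 1.  -1.3 -0.8] turn -0.1 yaw 6.4 tilt [-0.005 -0.001 -1.   ] j6 1.75
```

View pics/m.png

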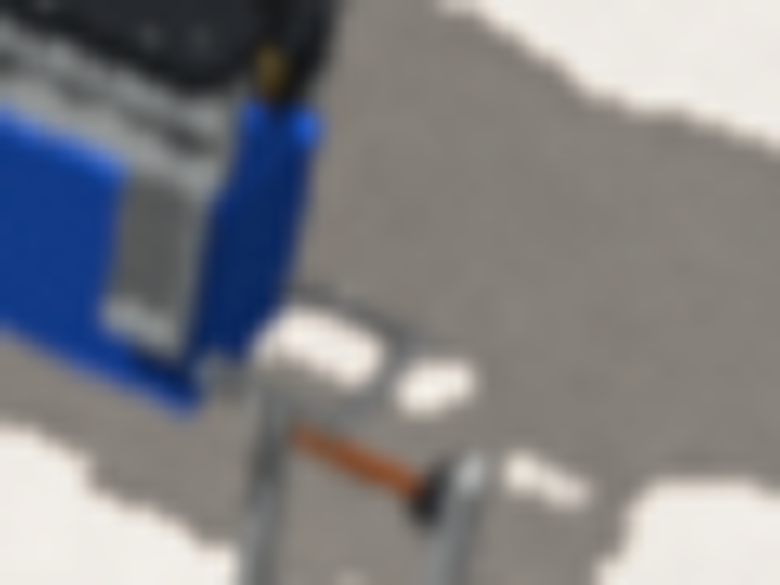

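```bash
python3 - <<'E'
from h import *
P=lambda X:proj("scene",X)[0]
B=np.array([701.4,236.4,95.5]);c,s=np.cos(.112),np.sin(.112)
for n,l,o in(("mid",0,(375,375)),("R",-23,(340,408)),("L",23,(412,340))):
  p=P(B+[-s*l,c*l,0]);print(n,p,"obs",310+o[0]/13-.0,145+o[1]/13)
ob=np.array([338.85,173.85]);bias=ob-P(B);print(bias)
# hook corrected
for n,uv,z in(("nose",(331.2,176.9),71),("spine",(345.9,181),82),("gate nose end",(310+297/13,145+437/13),66),("gate hinge end",(310+418/13,145+486/13),66)):
  print(n,onz("scene",np.array(uv)-bias,z).round(1),onz("scene",uv,z).round(1))
print("px/mm x,y,z",P(B+[10,0,0])-P(B),P(B+[0,10,0])-P(B),P(B+[0,0,10])-P(B))
E
```

```text
mid [337.65687266 173.11567197] obs 338.84615384615387 173.84615384615384
R [334.31677102 176.81264084] obs 336.15384615384613 176.3846153846154
L [340.93549077 169.48781888] obs 341.6923076923077 171.15384615384616
[1.19312734 0.73432803]
nose [678.  231.9  71. ] [683.1 231.5  71. ]
spine [731.4 236.5  82. ] [736.3 236.2  82. ]
gate nose end [684.3 233.6  66. ] [689.3 233.2  66. ]
gate hinge end [717.9 239.   66. ] [722.9 238.6  66. ]
px/mm x,y,z [2.54057784 1.35516671] [ 1.72615077 -1.44499178] [ 0.4405314 -2.3031924]
```

The eye's end bar (mid about (338.9,173.9)) is over the gate, between nose (331,176.9) and spine (346,181). The corrected nose position is (678,232). I'll shift about 2 mm and descend in steps with force checks.

```bash
python3 go.py 655.2 229.8 28 6.5; python3 -m handwheel '[[0.002,0.001,0.005,0],[0.002,0.001,0.015,0],[0.002,0.001,0.02,0]]'; python3 -m handwheel '[[0,0,0.006,0],[0,0,0.012,0],[0,0,0.018,0],[0,0,0.018,0]]'; python3 go.py 655.2 229.8 28 6.5
```

```text
shift [ 2.5  1.3 81. ] turn -0.1 yaw 6.4 tilt [-0.006 -0.001 -1.   ] j6 1.75
clock: 15.3
eef_pos: [654.7, 230.1, 88.0]
eef_rot: [3.141, 0.007, 0.112]
wrist_force: [-0.2, -0.1, -4.0]
finger_gap: 49.9
clock: 15.8
eef_pos: [653.9, 230.0, 69.2]
eef_rot: [3.141, 0.009, 0.112]
wrist_force: [-5.9, -1.2, 0.1]
finger_gap: 49.5
shift [ 1.7  0.3 41.2] turn -0.1 yaw 6.4 tilt [-0.009 -0.002 -1.   ] j6 1.74
```

```bash
python3 -m handwheel '[[0.001,0,0.006,0],[0.001,0,0.012,0],[0.001,0,0.016,0],[0.001,0,0.016,0]]'; python3 go.py 655.2 229.8 28 6.5
```

```text
clock: 16.3
eef_pos: [653.6, 229.9, 51.8]
eef_rot: [3.14, 0.013, 0.112]
wrist_force: [-5.5, -0.6, -5.4]
finger_gap: 49.3
shift [ 1.9  0.2 23.7] turn -0.1 yaw 6.4 tilt [-0.012 -0.003 -1.   ] j6 1.74
```

```bash
python3 -m handwheel '[[0.001,0,0.006,0],[0.001,0,0.012,0],[0.001,0,0.016,0],[0.001,0,0.016,0]]'; python3 -m handwheel '[[0.001,0,0.004,0],[0.001,0,0.008,0],[0.001,0,0.008,0]]'; python3 go.py 655.2 229.8 28 6.5;  python3 - <<'E'
from h import *
pic("scene","n",(300,145,370,197),11)
E
```

```text
clock: 16.8
eef_pos: [654.4, 229.8, 35.1]
eef_rot: [3.14, 0.013, 0.112]
wrist_force: [0.7, -0.4, -4.8]
finger_gap: 49.6
clock: 17.18
eef_pos: [655.7, 229.9, 27.8]
eef_rot: [3.14, 0.012, 0.112]
wrist_force: [-1.2, -1.5, 1.9]
finger_gap: 49.2
shift [-0.5  0.  -0.2] turn -0.1 yaw 6.4 tilt [-0.012 -0.003 -1.   ] j6 1.74
```

View pics/n.png

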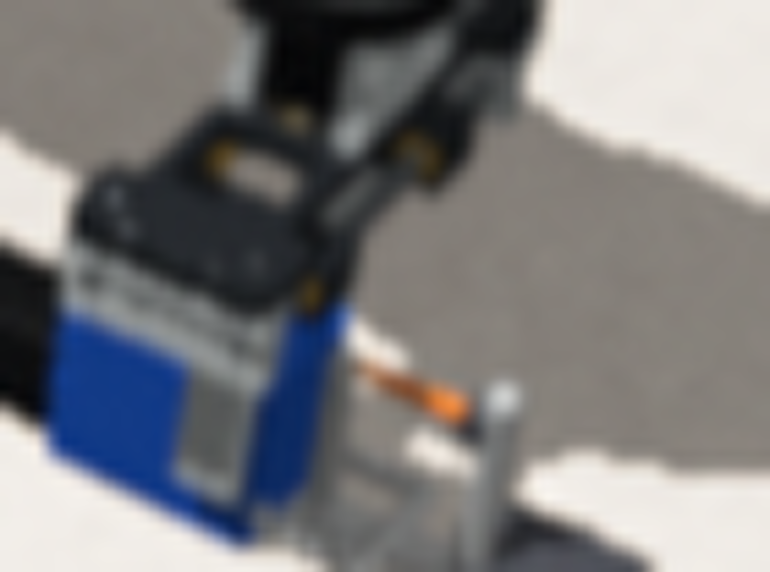

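The gate is level and shut (355–470, 365–410 in the crop), with the eye's end bar low between the posts. The counter is at desk height and the desk reaction is felt. I'll let go and withdraw.

```bash
python3 -m handwheel '[[0,0,0,0],[0,0,0,0],[0,0,0,0],[0,0,0,0],[0,0,0,0]]' 0; python3 -m handwheel '[[0,0,0,0],[0,0,-0.02,0],[0,0,-0.05,0],[0,0,-0.09,0],[0,0,-0.13,0]]'; python3 -m handwheel '[[-0.05,0,-0.02,0],[-0.1,0.03,-0.02,0],[-0.15,0.08,-0.02,0],[-0.2,0.13,-0.02,0],[-0.24,0.18,-0.02,0]]'; python3 -m handwheel '[[0,0.05,0,0],[0,0.1,0,0],[0,0.15,0,0],[0,0.2,0,0],[0,0.2,0,0]]'; python3 - <<'E'
from h import *
a=cams.camera("scene")[:,:,::-1];b=cams.camera("top")[:,:,::-1]
cv2.imwrite("pics/z_s.png",a);cv2.imwrite("pics/z_t.png",b)
f=lambda im,x,y,w,h,W,H:cv2.resize(im[y:y+h,x:x+w],(W,H),interpolation=cv2.INTER_CUBIC)
cv2.imwrite("pics/z.png",np.vstack([np.hstack([f(a,285,135,80,60,400,300),f(b,160,125,80,60,400,300)]),np.hstack([f(a,112,128,256,192,400,300),f(b,130,70,320,240,400,300)])]))
E
```

```text
clock: 17.85
eef_pos: [655.7, 229.9, 27.8]
eef_rot: [3.14, 0.012, 0.112]
wrist_force: [0.9, -0.4, 0.2]
finger_gap: 93.2
clock: 18.48
eef_pos: [657.2, 230.3, 160.8]
eef_rot: [3.14, 0.011, 0.112]
wrist_force: [0.6, 0.5, 1.1]
finger_gap: 94.0
clock: 19.1
eef_pos: [447.7, 38.4, 184.9]
eef_rot: [3.14, 0.008, 0.113]
wrist_force: [0.9, -1.1, 1.2]
finger_gap: 94.0
clock: 19.73
eef_pos: [470.1, -162.8, 186.3]
eef_rot: [3.139, 0.007, 0.109]
wrist_force: [-0.1, 1.3, -0.2]
finger_gap: 93.7
```

View pics/z.png

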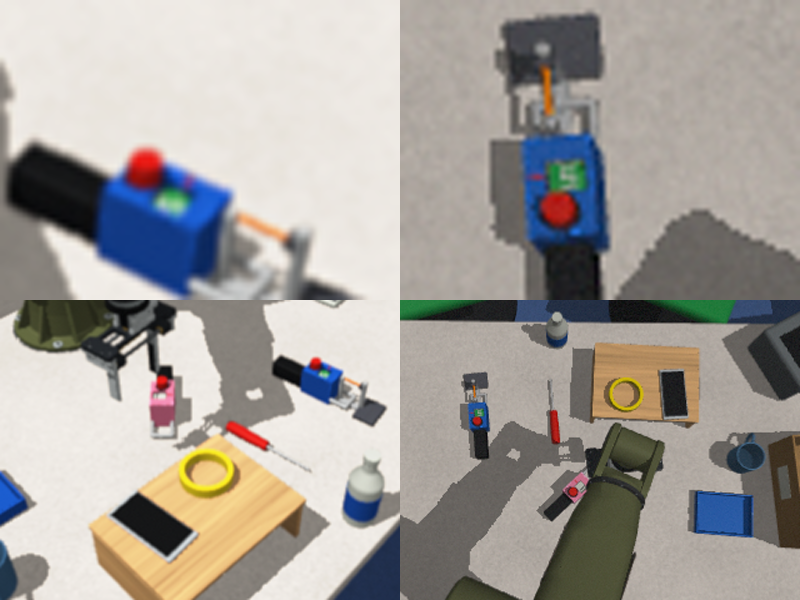

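The counter stands flat with a white-on-green 5 in its window. The near post is through the eye and the orange gate is level and shut. The pink look-alike, driver, tape and phone appear unmoved, and the arm is clear.

```bash
python3 -c "
from cell import manip;print(manip.sign_off())"
```

```text
the job is handed in; nothing more can be done
None
```

The job is done and handed in at about 20 s of the 66 s allowed.

- **Counter:** I pulled the blue counter out by its tail. Two full presses, each with a full release, brought the drum from 3 to the green 5.
- **Clipping:** I gripped the case near the eye and pushed the end bar down past the gate, with only a few newtons at the wrist. Then I let go and withdrew.

**Last checks:** In the final pictures the green 5 is in the window, the near post is through the eye, and the gate is level and shut above the bar. The counter stands flat on the desk. The pink look-alike, screwdriver, tape and phone look unmoved by eye, and the gripper is open and touching nothing.

**Disagreement:** The scene camera put things about 5 to 8 mm off from the arm's own position. I corrected for this by comparing the eye and hook in the same picture, and no check failed.

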